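# Put the pug mill into third

### The job

The gear lever of the clay pug mill has been left somewhere on the left-hand side of its gate, in first, in second or between; put the mill into third, ready for extruding. With a fingertip or the outside of the fingers, never taking the red knob or its stick between the fingers, push the lever to neutral if it is not there already, across to the right-hand side of the gate, then forward (away from the robot) fully home in the third slot, the one marked with three dots. Let go of it there, and leave the bottle, the jar and the pot on the bench where they are.

Things in the scene. Friction and masses are not known exactly. Their poses are not given: they have to be found in the camera images.
- pug_mill: Bench pug mill (clay mixer), blue-grey, fixed; place and yaw vary. Origin: on the bench under the centre of its gear case. x forward, away from the robot (within 0.35 rad of world x), y left, z up. Casing 214 x 254 mm, top z 130 (gate on top). Motor right, y -120..-335, top z 180, its switch box to z 217. Barrel left, y 120..540, top z 172; hopper y 110..290 to z 250; gauge y 400 to z 230 mm.
- gate_centre (a point): Centre of the neutral channel on the upper face of the gate, a steel plate 110 mm square, z 166 mm; axes as the mill's. Its H slot is 17 mm wide: left leg at y +22 mm, right leg at y -22 mm, both along x, joined at x 0 by the neutral channel. Corners rounded 5 mm. Dots mark the slots: 1 left forward, 2 left rear, 3 right forward, 4 right rear.
- knob (a point): Centre of the red ball knob, 44 mm across, on the lever (steel stick 12 mm thick; z axis up along it). The lever pivots on the mill's z axis at z 75 mm, 195 mm from the knob's centre. In the mill's frame the knob is at (195 sin F, -195 sin A cos F, 75 + 195 cos A cos F) mm, with A = gear_across, F = gear_fore; height 257 to 270 mm.
- gear_across (a joint): Sideways lean A of the lever, rad: -0.24 in the gate's left leg, +0.24 in the right leg, stops at both. It crosses only with gear_fore within about 0.03 of 0; the rounded corners steer it in from a little farther. Starts in the left leg. The lever stays where it is left (friction, about 2.5 N at the knob; no springs).
- gear_fore (a joint): Forward lean F of the lever, rad: 0 in neutral, +0.28 fully forward (first or third slot), -0.28 fully back (second or fourth slot), with a stop at both. At the start anywhere from -0.27 to 0.27: in first, in second or between. Friction as above.
- third_slot (a point): Point on the upper face of the gate plate at the forward end of the third slot, where the stick's axis passes when the lever is fully home. Moves with the mill.
- oxide_bottle: Loose amber bottle, 54 mm across, 150 mm tall, standing on the bench in front of the hopper. Origin: centre of its underside. To be left alone.
- slip_jar: Loose black jar, 60 mm across, 100 mm tall, standing on the bench in front of the motor. Origin: centre of its underside. To be left alone.
- round_pot: Loose round biscuit-fired pot, 108 mm across, 104 mm tall, standing on the bench beyond the gear casing. Origin: centre of its underside. To be left alone.

How it is judged:
By the outcome, as a careful person would: the job done as asked, in the order asked, and still so for the second after the job is handed in, with the robot touching nothing.
It also fails if it takes over 54 s, if anything falls off the work surface, if the arm or the gripper's body presses on something with over 40 N, if the wrist force passes 120 N, or if a joint passes its speed limit or range.

### The arm

A 6-joint arm with a two-finger parallel gripper is mounted at the origin on the work surface. World frame = base frame: x ahead of the robot, y to its left, z up, the work surface at z = 0. Lengths are in m, angles in degrees, forces in N, time in s.
With the tool pointing down it reaches from about 0.3 to 0.875 m from the base axis. Payload 6.4 kg.
Tool frame: the origin (TCP) lies midway between the tips of the shut fingers; the grasp point (between the pads) lies 19 mm behind it; z points along the fingers, y is the line along which they close (so a half turn about z gives the same grasp; the last joint's range is limited). The gripper opens to 88 mm and grips with 3 to 60 N. Pads are 18 mm wide; open, the fingers measure 123 mm over their backs; the gripper's body (75 mm by 187 mm) begins 45 mm behind the grasp point.
Start: joints at [61.06, 10.359, 92.074, -0, 77.567, -11.82], TCP at [0.169, 0.55, 0.217] pointing down, gripper open.
Joint ranges: [-171.53, 171.53], [-51.25, 118.39], [17.06, 147.69], [-65.23, 245.23], [0, 150.52], [-178.68, 178.68]. Speed limits (degrees/s): [147.25, 147.25, 172.46, 180, 180, 180].

### API

Orientations are given as a 3x3 rotation matrix whose columns are the frame's x, y, z axes.
In Python, from plant import ctrl gives the robot as it stands.
- The arm moves only by the shell command python3 -m crank 'ROWS'. ROWS is JSON, a list of rows, each a list of 7 numbers: the turn, a rotation vector about the tool's x, y, z in rad, then the shift along the tool's x, y, z in mm, then the opening, from -1 (shut) to 1 (fully open), so that 0 is half open. In form: [[rx, ry, rz, dx, dy, dz, grip], ...]. A call has exactly 8 rows; each row shifts and turns the commanded pose from where the row before left it, along the tool's axes as they then stand; what a row does not reach is not made up. A row lasts 1/10 s, in which the tool goes at most 50 mm and 8.59 degrees, less where a joint would pass 70% of its speed; a pose out of reach is approached as far as the arm can. A call with a gripper value outside its range is refused whole. The fingers move at their own pace and stop on an object; the grip force is fixed at half the most. Time passes only in rows, so rows that do not move let the fingers close, or fill a call up. It gives the time, the measured TCP pose, the force, the opening and the grip force at its end, in the units of the state.
- ctrl.get_state(): the state, without advancing time (a new reading comes with each control period).
- ctrl.get_image(name): name is "side" or "top"; returns a dict with "pixels" (384x512x3 uint8, red, green, blue), "K" (3x3 intrinsics, pixels), "k1" (the pictures are not rectified: a ray, as slopes to the right and down, at radius r is drawn at 1 + k1 r^2 times it, then the intrinsics apply), "view" (4x4, takes a point from world to camera coordinates). Camera axes: x right, y up, looking along -z (the intrinsics and any distortion apply to the point x, -y, -z); pixel columns grow to the right and rows downward; lengths in m; the calibration is good to about 2 mm. A picture is of the moment at which its call begins. There is no depth.
- ctrl.finish_job(): hands the job in; it is judged then, once.
Trained networks look in a picture, given as the dict that the camera call returned (one of the last four; its "shot" number tells which), for a name from the list of things; names that differ only in an ending like _2 or _b are one class to them, and where a whole thing is asked for, a point or a joint stands for the part that bears it (a point fixed in the world has none). Each returns a list of dicts, best first, with "conf" (0 to 1); they miss things now and then, are a little off and sometimes report something else, mostly with a low value. They report only what shows in the picture. A call takes as long as a camera call.
- ctrl.spot_in(picture, label): "position" ([column, row] in pixels, amid what is visible of it).
- ctrl.cut_out(picture, label): "pixels" (384x512 bool, what is visible of it) and "position" ([column, row] in pixels, amid what is visible of it).
The state is a dict: "t": time; "joints": joint angles; "qvel": joint speeds; "effort": joint torques, N m; "eef_pos": TCP position; "eef_rot": TCP orientation; "force": force on the tool from outside, world axes, zero at the start; "moment": the same for the moment, N m; "opening": opening from 0.0 (shut) to 1.0 (fully open); "finger_force": force on a finger pad.
Only numpy, scipy, OpenCV 4.12 (cv2) and the standard library are available. Lean on these libraries where they do the work, as an engineer would, in place of code of your own. Each camera call takes 0.05 s, during which the arm holds its last target. There are 200 camera calls.

## Working session

There is one attempt and no reset: what is moved stays moved. The work goes in short steps, Python scripts to look and compute and a shell command to move; the robot and the scene stay as the last step left them, time stands still between calls to the robot, and variables do not carry over. Pictures are saved under pics/ and viewed, at most 10 in all, crops included, and the job is handed in when it is done.

```bash
mkdir -p pics; ls
cat > h.py <<'E'
import numpy as np, cv2
from plant import ctrl
def ray(p,uv):
    K=p["K"];k=p["k1"];V=np.array(p["view"])
    d=np.array([(uv[0]-K[0][2])/K[0][0],(uv[1]-K[1][2])/K[1][1]]);s=d.copy()
    for _ in range(20): s=d/(1+k*(s@s))
    R=V[:3,:3];o=-R.T@V[:3,3];v=R.T@np.array([s[0],-s[1],-1]);return o,v/np.linalg.norm(v)
def atz(p,uv,z):
    o,v=ray(p,uv);return o+v*(z-o[2])/v[2]
def proj(p,X):
    V=np.array(p["view"]);c=V[:3,:3]@np.array(X)+V[:3,3];s=np.array([c[0],-c[1]])/-c[2];s=s*(1+p["k1"]*(s@s));K=p["K"]
    return np.array([K[0][0]*s[0]+K[0][2],K[1][1]*s[1]+K[1][2]])
def tri(ps):
    A=np.zeros((3,3));b=np.zeros(3)
    for o,v in ps:
        M=np.eye(3)-np.outer(v,v);A+=M;b+=M@o
    return np.linalg.solve(A,b)
E
python3 - <<'E'
from h import *
np.set_printoptions(precision=4,suppress=True)
P={n:ctrl.get_image(n) for n in("top","side")}
for n,p in P.items():
    cv2.imwrite(f"pics/{n}0.png",p["pixels"][:,:,::-1]); print(n,ray(p,(256,192)))
    for l in["knob","gate_centre","third_slot","pug_mill","oxide_bottle","slip_jar","round_pot"]:
        print(l,[(np.round(d["position"],1),round(d["conf"],2)) for d in ctrl.spot_in(p,l)[:2]])
print(ctrl.get_state()["eef_rot"],ctrl.get_state()["t"])
E
```

```text
pics
top (array([ 0.3388, -0.0051,  1.137 ]), array([ 0.2164, -0.0161, -0.9762]))
knob [(array([240.1, 184.5]), 0.54)]
gate_centre [(array([220.5, 193.6]), 0.76)]
third_slot [(array([218.8, 198.7]), 0.81)]
pug_mill [(array([217.8, 192.4]), 0.61), (array([240.1, 186.5]), 0.51)]
oxide_bottle [(array([191.8, 269. ]), 0.84)]
slip_jar [(array([338.8, 223.8]), 0.59)]
round_pot [(array([218.1, 135.9]), 0.63), (array([217.5, 194.4]), 0.61)]
side (array([0.5441, 0.6717, 1.0276]), array([ 0.0035, -0.6244, -0.7811]))
knob [(array([253.4, 183.9]), 0.85)]
gate_centre [(array([255.1, 256.5]), 0.82)]
third_slot [(array([256.7, 259.5]), 0.72), (array([316. , 265.3]), 0.7)]
pug_mill [(array([254.5, 254.4]), 0.61)]
oxide_bottle [(array([316.7, 264.8]), 0.69)]
slip_jar [(array([279.3, 160.4]), 0.97)]
round_pot [(array([185. , 244.5]), 0.94)]
[[-0.9557  0.2944  0.    ]
 [ 0.2944  0.9557  0.0001]
 [ 0.      0.0001 -1.    ]] 0.8
```

View pics/top0.png

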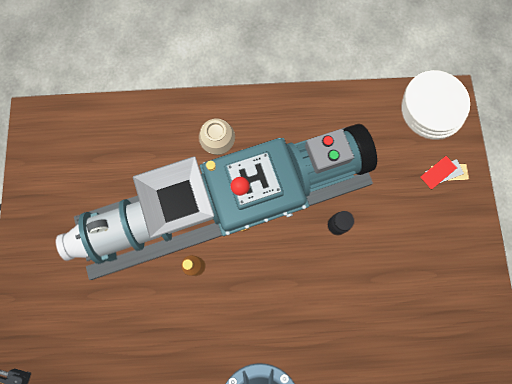

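View pics/side0.png

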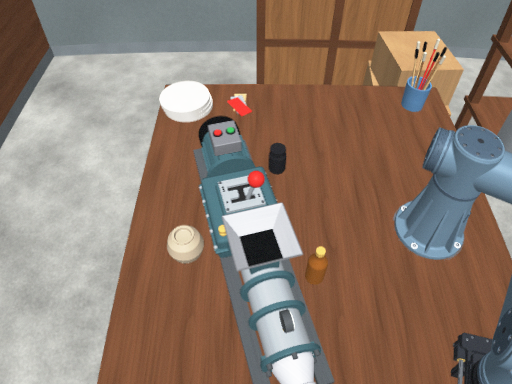

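The top view shows the white gate plate at about (254,180), with the knob at (240,186) in the left leg. The hopper is at (175,200), the motor at (335,155), the pot at (217,136), the bottle at (192,266) and the jar at (340,223). In the side view the knob is at (256,179) and the plate is at (241,194). The networks' gate positions lie well off the plate, so I'll fit the plate outline and the red ball by colour instead.

```bash
cat >> h.py <<'E'
def red(p,c,r=45):
    h=cv2.cvtColor(p["pixels"],cv2.COLOR_RGB2HSV);m=((h[...,0]<8)|(h[...,0]>172))&(h[...,1]>150)&(h[...,2]>70)
    w=np.zeros_like(m);w[max(0,c[1]-r):c[1]+r,max(0,c[0]-r):c[0]+r]=1
    n,l,s,ce=cv2.connectedComponentsWithStats((m&w).astype(np.uint8));i=1+np.argmax(s[1:,4]);return ce[i],s[i]
E
cat > m.py <<'E'
from h import *
from scipy.optimize import least_squares
np.set_printoptions(precision=4,suppress=True)
P={n:ctrl.get_image(n) for n in("top","side")}
R={}
for n,c in(("top",(240,186)),("side",(256,179))):
    R[n]=red(P[n],c); print(n,R[n])
K=tri([ray(P[n],R[n][0]) for n in R]);print("knob",K,[proj(P[n],K)-R[n][0] for n in R])
p=P["top"]; q=p["pixels"].astype(int); m=(q.min(2)>150).astype(np.uint8)
w=np.zeros_like(m);w[145:220,218:292]=1;m=m*w
n,l,s,ce=cv2.connectedComponentsWithStats(m);i=1+np.argmax(s[1:,4]);m=(l==i)
ys,xs=np.nonzero(m);hull=cv2.convexHull(np.c_[xs,ys].astype(np.int32))
r=cv2.minAreaRect(hull);box=cv2.boxPoints(r)
W=np.array([atz(p,b,.166) for b in box]);print("plate",r,W,W.mean(0),[np.linalg.norm(W[i]-W[i-1]) for i in range(4)])
im=p["pixels"][130:240,190:320,::-1].copy()
im=cv2.resize(im,None,fx=6,fy=6,interpolation=cv2.INTER_NEAREST)
cv2.polylines(im,[((box-[190,130])*6+3).astype(np.int32)],True,(0,255,0));cv2.imwrite("pics/crop.png",im[:600])
# joint fit: yaw, x,y,A,F
c0=W.mean(0)[:2]
ed=max(((W[i]-W[i-1])[:2] for i in range(4)),key=lambda e:abs(e[0])) ; ed=ed*np.sign(ed[0]); yaw=np.arctan2(ed[1],ed[0]);print("yaw",yaw)
d=np.array([[np.cos(yaw),np.sin(yaw)],[-np.sin(yaw),np.cos(yaw)]])@(K[:2]-c0);F=np.arcsin(d[0]/.195);A=np.arcsin(-d[1]/.195/np.cos(F));print("local",d,"F",F,"A",A)
E
python3 m.py
```

```text
top (array([239.7256, 185.4812]), array([231, 177,  19,  18, 266], dtype=int32))
side (array([255.5849, 178.6274]), array([248, 171,  16,  16, 212], dtype=int32))
knob [0.5493 0.0174 0.2641] [array([-0.0462,  0.2264]), array([-0.1975, -0.0706])]
plate ((253.69998168945312, 178.09999084472656), (41.7420654296875, 43.639434814453125), 71.56505584716797) [[ 0.6297  0.0519  0.166 ]
 [ 0.6615 -0.0581  0.166 ]
 [ 0.5532 -0.0853  0.166 ]
 [ 0.523   0.0224  0.166 ]] [ 0.5919 -0.0173  0.166 ] [np.float64(0.11066396138156127), np.float64(0.11458103450108151), np.float64(0.11170682922116722), np.float64(0.11192244423490465)]
yaw 0.2462604284281114
local [-0.0329  0.044 ] F -0.169329386031304 A -0.23099499772463086
```

View pics/crop.png

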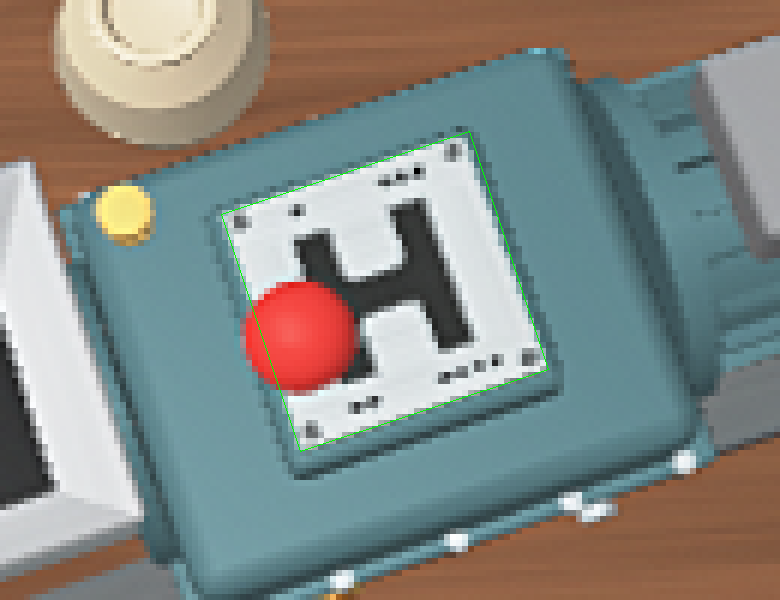

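The fit gives the gate centre at (0.592,-0.016), yaw about 0.268 and F about -0.165, so the lever is in the left leg, partly back towards second. The outline in the crop sits on the plate. I'll shut the fingers, rise, turn to align with the mill and go behind the knob.

```bash
python3 -m crank '[[0,0,-0.141,0,0,-45,-1],[0,0,-0.141,0,0,-45,-1],[0,0,-0.141,0,0,-45,-1],[0,0,-0.141,0,0,-45,-1],[0,0,0,-13,-44,0,-1],[0,0,0,-13,-44,0,-1],[0,0,0,-13,-44,0,-1],[0,0,0,-13,-44,0,-1]]'; python3 -m crank '[[0,0,0,-13,-44,0,-1],[0,0,0,-13,-44,0,-1],[0,0,0,-13,-44,0,-1],[0,0,0,-13,-44,0,-1],[0,0,0,-13,-44,0,-1],[0,0,0,-13,-44,0,-1],[0,0,0,-13,-44,0,-1],[0,0,0,0,0,0,-1]]'
cat > s.py <<'E'
from h import *
np.set_printoptions(precision=4,suppress=True)
G=np.array([.592,-.0165]);yaw=.268;T=np.array([[np.cos(yaw),np.sin(yaw)],[-np.sin(yaw),np.cos(yaw)]])
s=ctrl.get_state();e=np.array(s["eef_pos"]);R=np.array(s["eef_rot"])
print("t",s["t"],"tcp",e,"mill",T@(e[:2]-G)*1000,"toolx deg from -f",np.degrees(np.arctan2(R[1,0],R[0,0])-yaw),"z",R[:,2],"F",s["force"])
E
python3 s.py
```

```text
t: 1.7
eef_pos: [0.266, 0.3919, 0.3976]
eef_rot: [[-0.965, -0.263, 0.001], [-0.263, 0.965, 0.0], [-0.001, 0.0, -1.0]]
force: [1.7, 0.1, 1.0]
opening: 0.298
finger_force: 0.0
t: 2.5
eef_pos: [0.436, 0.1157, 0.3968]
eef_rot: [[-0.967, -0.256, -0.0], [-0.256, 0.967, -0.001], [0.001, -0.001, -1.0]]
force: [-0.2, -0.3, 0.0]
opening: 0.006
finger_force: 0.0
t 2.5 tcp [0.436  0.1157 0.3968] mill [-115.3885  168.7734] toolx deg from -f -180.5446271270609 z [-0.0005 -0.0015 -1.    ] F [-0.195  -0.2574  0.01  ]
```

```bash
python3 -m crank '[[0,0,0,-13,-41,0,-1],[0,0,0,-13,-41,0,-1],[0,0,0,-12,-42,0,-1],[0,0,0,0,0,48,-1],[0,0,0,0,0,48,-1],[0,0,0,0,0,49,-1],[0,0,0,0,0,0,-1],[0,0,0,0,0,0,-1]]' | tail -4; python3 s.py
```

```text
eef_rot: [[-0.965, -0.263, -0.001], [-0.263, 0.965, 0.0], [0.001, 0.001, -1.0]]
force: [1.1, -0.3, 1.2]
opening: 0.005
finger_force: 0.0
t 3.3 tcp [0.5032 0.011  0.2533] mill [-78.3821  50.0057] toolx deg from -f -180.11645881950164 z [-0.0008  0.0003 -1.    ] F [ 1.0521 -0.2603  1.2359]
```

```bash
python3 -m crank '[[0,0,0,-6,-4,0,-1],[0,0,0,-6,0,0,-1],[0,0,0,-6,0,0,-1],[0,0,0,-6,0,0,-1],[0,0,0,-6,0,0,-1],[0,0,0,-6,0,0,-1],[0,0,0,-6,0,0,-1],[0,0,0,-5,0,0,-1]]' | tail -3; python3 s.py; python3 m.py
python3 - <<'E'
import cv2
from h import *
p=ctrl.get_image("side")["pixels"][130:250,180:340,::-1];cv2.imwrite("pics/s1.png",cv2.resize(p,None,fx=5,fy=5))
E
```

```text
force: [-6.1, 4.2, 21.0]
opening: 0.005
finger_force: 8.9
t 4.1 tcp [0.552  0.0196 0.2572] mill [-29.0011  45.4252] toolx deg from -f -180.11535882489406 z [ 0.0062  0.0005 -1.    ] F [-6.0709  4.2037 21.0371]Traceback (most recent call last):
  File "m.py", line 7, in <module>
    R[n]=red(P[n],c); print(n,R[n])
         ~~~^^^^^^^^
  File "h.py", line 21, in red
    n,l,s,ce=cv2.connectedComponentsWithStats((m&w).astype(np.uint8));i=1+np.argmax(s[1:,4]);return ce[i],s[i]
                                                                          ~~~~~~~~~^^^^^^^^^
    return _wrapfunc(a, 'argmax', axis=axis, out=out, **kwds)
    return bound(*args, **kwds)
ValueError: attempt to get argmax of an empty sequence
```

View pics/s1.png

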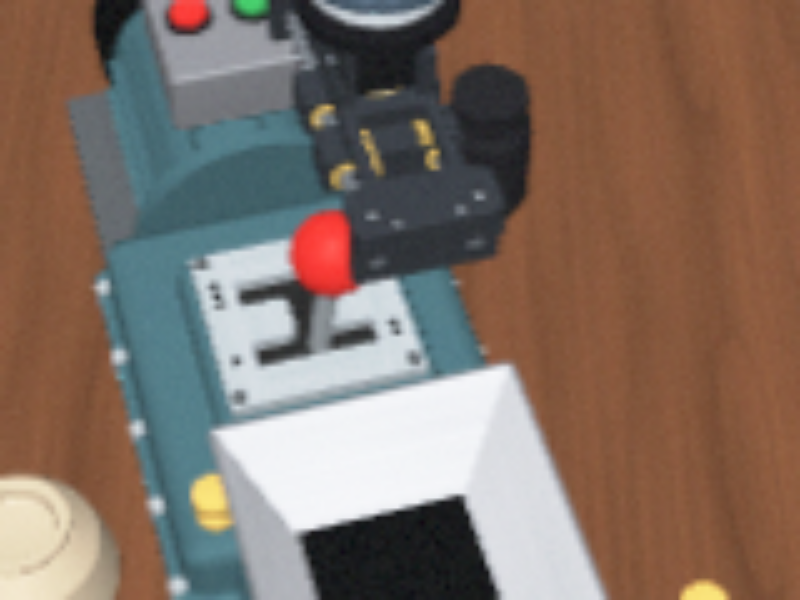

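```bash
cat > k.py <<'E'
import sys
from h import *
from s import G,T
def knob():
    out=[]
    for n in("side","top"):
        p=ctrl.get_image(n)
        h=cv2.cvtColor(p["pixels"],cv2.COLOR_RGB2HSV);m=(((h[...,0]<8)|(h[...,0]>172))&(h[...,1]>150)&(h[...,2]>60)).astype(np.uint8)
        c=proj(p,np.r_[G,.267]);yy,xx=np.mgrid[:384,:512];m[(xx-c[0])**2+(yy-c[1])**2>38**2]=0
        if m.sum()<40: print(n,"hidden");continue
        l,st=cv2.connectedComponentsWithStats(m)[1:3];m=l==1+np.argmax(st[1:,4]);ys,xs=np.nonzero(m)
        (u,v),r=cv2.minEnclosingCircle(np.c_[xs,ys].astype(np.float32))
        X=atz(p,(u,v),.266);print(n,m.sum(),(u,v),r,"mill mm",T@(X[:2]-G)*1000)
knob()
E
python3 k.py
```

```text
t 4.25 tcp [0.5521 0.0194 0.2569] mill [-28.9947  45.197 ] toolx deg from -f -180.11041245687787 z [ 0.0064  0.0001 -1.    ] F [-4.5873  3.2597 17.3067]
side 166 (245.0853729248047, 180.18292236328125) 8.404041290283203 mill mm [-5.229  43.9249]
top hidden
```

The side crop shows the stick at the neutral junction (318,340), with the ball at about (332,253). The 20 N upward force suggests something above the fingertip is resting on the ball. I'll check the height of the dark block's lower edge, which runs from about (251,186) to (279,180) in the full picture.

Run:
```python
from h import *
from s import G,T
p=ctrl.get_image("side")
def P(x,y,z): return proj(p,np.r_[G+T.T@np.array([x,y])/1000,z])
for z in(.285,.32):
  for hy in(93,37): print(z,hy,[P(-29+s*(37 if hy==93 else 93),45+hy,z).round(1) for s in(1,-1)])
for q in(.257,.285): print("finger corners",q,[P(-29+a,45+17,q).round(1) for a in(9,-9)])
im=cv2.resize(p["pixels"][150:210,220:300,::-1],None,fx=10,fy=10,interpolation=cv2.INTER_CUBIC)
cv2.imwrite("pics/s2.png",im)
```

```text
t 4.35 tcp [0.552  0.0194 0.2569] mill [-29.0851  45.1696] toolx deg from -f -180.11472829656404 z [ 0.0065  0.0001 -1.    ] F [-4.3725  2.7976 16.9136]
0.285 93 [array([249.3, 205.5]), array([279.4, 199. ])]
0.285 37 [array([220.9, 192.5]), array([294.1, 177.1])]
0.32 93 [array([249. , 196.4]), array([280. , 189.7])]
0.32 37 [array([219.9, 183.1]), array([295.2, 167.6])]
finger corners 0.257 [array([252.6, 186.6]), array([259.4, 185.1])]
finger corners 0.285 [array([252.5, 179.4]), array([259.5, 177.9])]
```

View pics/s2.png

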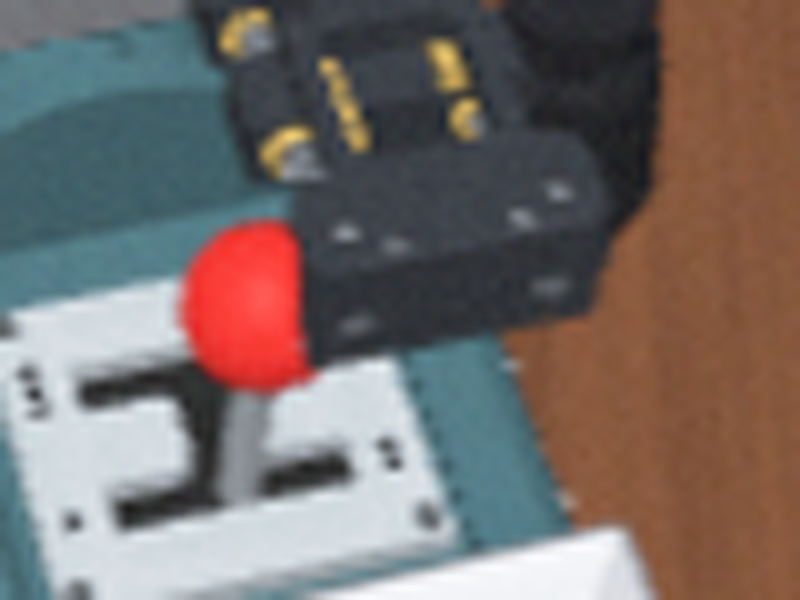

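```bash
python3 -m crank '[[0,0,0,0,0,-30,-1],[0,0,0,30,0,-30,-1],[0,0,0.143,30,0,0,-1],[0,0,0.143,0,0,0,-1],[0,0,0.143,0,0,0,-1],[0,0,0.143,0,0,0,-1],[0,0,0.143,0,0,0,-1],[0,0,0.143,0,0,0,-1]]'|tail -3; python3 -m crank '[[0,0,0.143,0,0,0,-1],[0,0,0.143,0,0,0,-1],[0,0,0.143,0,0,0,-1],[0,0,0.143,0,0,0,-1],[0,0,0.143,0,0,0,-1],[0,-0.145,0,0,0,0,-1],[0,-0.145,0,0,0,0,-1],[0,-0.145,0,0,0,0,-1]]'; python3 k.py
python3 - <<'E'
from h import *
p=ctrl.get_image("side")["pixels"][100:240,160:330,::-1];cv2.imwrite("pics/s3.png",cv2.resize(p,None,fx=4,fy=4))
E
```

```text
force: [0.2, 0.4, -1.0]
opening: 0.005
finger_force: 0.0
t: 6.0
eef_pos: [0.4931, 0.0028, 0.3144]
eef_rot: [[-0.233, 0.966, 0.115], [0.874, 0.259, -0.411], [-0.427, 0.004, -0.904]]
force: [-0.2, 0.2, -0.9]
opening: 0.006
finger_force: 0.0
t 6.0 tcp [0.4931 0.0028 0.3144] mill [-90.2908  44.8292] toolx deg from -f 89.56415994052001 z [ 0.1147 -0.4114 -0.9042] F [-0.2407  0.1669 -0.9138]
side 215 (245.85848999023438, 180.42453002929688) 8.50161075592041 mill mm [-6.9212 45.2192]
top 255 (235.85955810546875, 175.005615234375) 9.355606079101562 mill mm [-5.5626 44.6009]
```

View pics/s3.png

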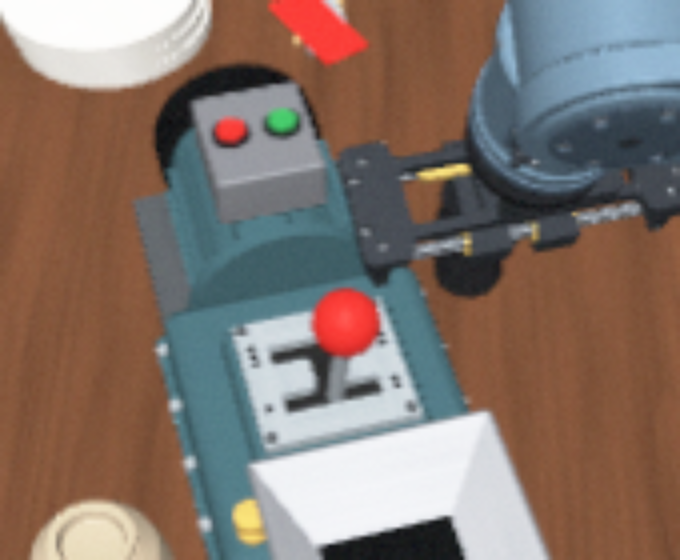

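The side view now shows the knob free at (246,180), upright near neutral in the left leg at about x = -6 mm, and both cameras agree. Next I'll bring the tilted finger to the left of it.

```bash
python3 -m crank '[[0,0,0,36,0,-17,-1],[0,0,0,0,43,0,-1],[0,0,0,0,43,0,-1],[0,0,0,0,0,0,-1],[0,0,0,16,0,35,-1],[0,0,0,16,0,35,-1],[0,0,0,0,0,0,-1],[0,0,0,0,0,0,-1]]'|tail -3; python3 s.py
```

```text
force: [0.6, 0.5, 1.5]
opening: 0.004
finger_force: 0.0
t 6.95 tcp [0.5647 0.0623 0.2365] mill [-5.4674 83.1939] toolx deg from -f 89.63943274909532 z [ 0.108  -0.4065 -0.9073] F [0.6203 0.4888 1.4929]
```

```bash
python3 -m crank '[[0,0,0,-7.25,0,3.4,-1],[0,0,0,-7.25,0,3.4,-1],[0,0,0,-7.25,1,3.4,-1],[0,0,0,-7.25,1,3.4,-1],[0,0,0,-7.25,1,3.4,-1],[0,0,0,-7.25,1,3.4,-1],[0,0,0,-7.25,1,3.4,-1],[0,0,0,-7.25,0,3.4,-1]]'|tail -3; python3 k.py
```

```text
force: [-1.3, 3.8, 0.9]
opening: 0.004
finger_force: 1.2
t 7.75 tcp [0.5862 0.0021 0.2352] mill [-0.6436 19.4297] toolx deg from -f 89.72353743011693 z [ 0.1091 -0.4069 -0.9069] F [-1.2682  3.7898  0.9414]
side hidden
top 265 (254.23394775390625, 168.8807373046875) 9.301628112792969 mill mm [-5.0564 -0.5721]
```

It's crossing cleanly with about 4 N. Continuing to the right-hand stop.

```bash
python3 -m crank '[[0,0,0,-6.5,0,3,-1],[0,0,0,-6.5,0,3,-1],[0,0,0,-6.5,0,3,-1],[0,0,0,-6.5,0,3,-1],[0,0,0,-6.5,0,3,-1],[0,0,0,-5,0,2.3,-1],[0,0,0,0,0,0,-1],[0,0,0,0,0,0,-1]]'|tail -3; python3 k.py
```

```text
force: [0.2, 0.2, 0.4]
opening: 0.002
finger_force: 0.1
t 8.65 tcp [ 0.5969 -0.0377  0.2358] mill [ -0.8953 -21.7551] toolx deg from -f 89.68786082986296 z [ 0.1095 -0.4077 -0.9065] F [0.211  0.2086 0.397 ]
side hidden
top 260 (271.2945251464844, 163.4589080810547) 9.310352325439453 mill mm [ -5.1861 -42.6309]
```

```bash
python3 -m crank '[[0,0,0,-2,0,1,-1],[0,0,0,-2,0,1,-1],[0,0,0,0,0,0,-1],[0,0,0,0,0,0,-1],[0,0,0,0,0,0,-1],[0,0,0,0,0,0,-1],[0,0,0,0,0,0,-1],[0,0,0,0,0,0,-1]]'|tail -3; python3 k.py
```

```text
force: [-1.9, 5.1, 2.0]
opening: 0.008
finger_force: 2.3
t 9.55 tcp [ 0.598  -0.0411  0.2355] mill [ -0.7277 -25.3544] toolx deg from -f 89.71858537190718 z [ 0.1098 -0.4066 -0.907 ] F [-1.8832  5.1159  2.0165]
side hidden
top 255 (272.6538391113281, 163.26922607421875) 9.040613174438477 mill mm [ -5.7551 -45.8022]
```

The knob is at y about -46, fully in the right leg. I'll retreat, rise, and turn to come in behind it.

```bash
python3 -m crank '[[0,0,0,22,0,-10,-1],[0,0,0,-16,0,-34,-1],[0,0,0,-16,0,-34,-1],[0,0.145,0,0,0,0,-1],[0,0.145,0,0,0,0,-1],[0,0.145,0,0,0,0,-1],[0,0,0,0,-40,0,-1],[0,0,0,0,-40,0,-1]]'|tail -3; python3 -m crank '[[0,0,-0.143,0,0,0,-1],[0,0,-0.143,0,0,0,-1],[0,0,-0.143,0,0,0,-1],[0,0,-0.143,0,0,0,-1],[0,0,-0.143,0,0,0,-1],[0,0,-0.143,0,0,0,-1],[0,0,-0.143,0,0,0,-1],[0,0,-0.143,0,0,0,-1]]'|tail -3;python3 -m crank '[[0,0,-0.143,0,0,0,-1],[0,0,-0.143,0,0,0,-1],[0,0,-0.143,0,0,0,-1],[0,-0.145,0,0,0,0,-1],[0,-0.145,0,0,0,0,-1],[0,-0.145,0,0,0,0,-1],[0,0,0,0,0,0,-1],[0,0,0,0,0,0,-1]]'; python3 k.py
```

```text
force: [-0.1, -0.8, 1.7]
opening: 0.005
finger_force: 0.0
force: [-1.2, -0.3, 0.5]
opening: 0.002
finger_force: 0.0
t: 12.05
eef_pos: [0.5142, -0.0405, 0.311]
eef_rot: [[-0.876, -0.26, 0.405], [-0.236, 0.966, 0.108], [-0.419, -0.002, -0.908]]
force: [0.9, 0.5, 0.9]
opening: 0.011
finger_force: 0.0
t 12.05 tcp [ 0.5142 -0.0405  0.311 ] mill [-81.4266  -2.5552] toolx deg from -f -180.2573983244197 z [ 0.4054  0.1076 -0.9078] F [0.8901 0.4583 0.9221]
side 202 (237.5, 155.5) 7.905794143676758 mill mm [ -6.8627 -45.3771]
top 255 (272.6538391113281, 163.26922607421875) 9.040613174438477 mill mm [ -5.7551 -45.8022]
```

```bash
python3 -m crank '[[0,0,0,0,-43,0,-1],[0,0,0,0,0,0,-1],[0,0,0,6.5,0,38,-1],[0,0,0,6.5,0,38,-1],[0,0,0,0,0,0,-1],[0,0,0,0,0,0,-1],[0,0,0,0,0,0,-1],[0,0,0,0,0,0,-1]]'|tail -3; python3 s.py
```

```text
force: [-0.3, -0.4, -0.1]
opening: 0.007
finger_force: 0.0
t 12.95 tcp [ 0.5464 -0.076   0.2385] mill [-59.7167 -45.3088] toolx deg from -f -180.07502031424787 z [ 0.4094  0.1087 -0.9058] F [-0.2994 -0.4253 -0.1207]
```

```bash
python3 -m crank '[[0,0,0,-7.7,0,3.6,-1],[0,0,0,-7.7,0,3.6,-1],[0,0,0,-7.7,0,3.6,-1],[0,0,0,-7.7,0,3.6,-1],[0,0,0,-7.7,0,3.6,-1],[0,0,0,-7.7,0,3.6,-1],[0,0,0,-7.7,0,3.6,-1],[0,0,0,-7.7,0,3.6,-1]]'|tail -3; python3 k.py
```

```text
force: [-0.7, -0.4, 0.7]
opening: 0.001
finger_force: 1.1
t 13.75 tcp [ 0.6116 -0.0574  0.2357] mill [  8.0615 -44.6056] toolx deg from -f -180.1588032306291 z [ 0.4064  0.1106 -0.907 ] F [-0.7349 -0.4439  0.6815]
side 206 (226.08824157714844, 158.08824157714844) 8.182806015014648 mill mm [ 24.631  -44.1473]
top 189 (267.69525146484375, 150.39349365234375) 8.704278945922852 mill mm [ 27.8718 -45.0503]
```

```bash
python3 -m crank '[[0,0,0,-4.5,0,2.1,-1],[0,0,0,-4.5,0,2.1,-1],[0,0,0,-4.5,0,2.1,-1],[0,0,0,-4.5,0,2.1,-1],[0,0,0,-2.7,0,1.3,-1],[0,0,0,-1.8,0,0.8,-1],[0,0,0,0,0,0,-1],[0,0,0,0,0,0,-1]]'|tail -3; python3 k.py
```

```text
force: [-1.6, -0.2, -0.7]
opening: 0.007
finger_force: 0.7
t 14.65 tcp [ 0.6351 -0.0511  0.236 ] mill [ 32.4037 -44.7858] toolx deg from -f -180.15440150933904 z [ 0.4071  0.1104 -0.9067] F [-1.5752 -0.2496 -0.6848]
side 200 (216.90625, 161.8359375) 8.06457233428955 mill mm [ 50.9482 -37.2812]
top 158 (263.0, 141.0) 8.944372177124023 mill mm [ 53.5504 -42.0704]
```

Near the end. I'll push on gently until the force shows the stop.

```bash
python3 -m crank '[[0,0,0,-1.8,0,0.8,-1],[0,0,0,-1.8,0,0.8,-1],[0,0,0,-0.9,0,0.4,-1],[0,0,0,0,0,0,-1],[0,0,0,0,0,0,-1],[0,0,0,0,0,0,-1],[0,0,0,0,0,0,-1],[0,0,0,0,0,0,-1]]'|tail -3; python3 k.py
```

```text
force: [-5.3, -0.6, -2.2]
opening: 0.001
finger_force: 2.1
t 15.55 tcp [ 0.6395 -0.0498  0.2357] mill [ 36.9562 -44.6929] toolx deg from -f -180.16434740041606 z [ 0.4062  0.1106 -0.9071] F [-5.339  -0.6037 -2.1998]
side 201 (215.97169494628906, 162.10377502441406) 8.13877010345459 mill mm [ 53.5231 -36.991 ]
top 132 (262.0, 139.5) 8.732224464416504 mill mm [ 57.8665 -41.0276]
```

```bash
python3 -m crank '[[0,0,0,-1.8,0,0.8,-1],[0,0,0,-1.8,0,0.8,-1],[0,0,0,0,0,0,-1],[0,0,0,0,0,0,-1],[0,0,0,0,0,0,-1],[0,0,0,0,0,0,-1],[0,0,0,0,0,0,-1],[0,0,0,0,0,0,-1]]'|tail -3; python3 k.py
```

```text
force: [-8.8, -1.9, -0.2]
opening: 0.005
finger_force: 4.4
t 16.45 tcp [ 0.6424 -0.0489  0.235 ] mill [ 40.0309 -44.5427] toolx deg from -f -180.1557294655376 z [ 0.4041  0.1106 -0.908 ] F [-8.7755 -1.8835 -0.173 ]
side 202 (215.97169494628906, 162.10377502441406) 8.13877010345459 mill mm [ 53.5231 -36.991 ]
top 104 (261.5, 138.5) 8.276573181152344 mill mm [ 60.6233 -40.7073]
```

The side view hasn't changed while the force rose, so the lever is on the stop. Backing straight off, then up and clear.

```bash
python3 -m crank '[[0,0,0,9,0,-4.2,-1],[0,0,0,18,0,-8.4,-1],[0,0,0,27,0,-12.6,-1],[0,0,0,36,0,-16.8,-1],[0,0,0,-15,0,-35,-1],[0,0,0,-15,0,-35,-1],[0,0,0,36,0,-17,-1],[0,0,0,36,0,-17,-1]]'|tail -3; python3 k.py
python3 - <<'E'
from h import *
a=ctrl.get_image("top")["pixels"][110:230,170:370,::-1];b=ctrl.get_image("side")["pixels"][100:290,160:340,::-1]
a=cv2.resize(a,(400,240));b=cv2.resize(b,(400,422));c=np.zeros((422,800,3),np.uint8);c[:240,:400]=a;c[:,400:]=b;cv2.imwrite("pics/end.png",c)
E
```

```text
force: [-0.4, -0.2, -0.5]
opening: 0.008
finger_force: 0.0
t 17.35 tcp [ 0.4694 -0.0969  0.3158] mill [-139.5367  -45.0128] toolx deg from -f -179.91761335523947 z [ 0.4119  0.1076 -0.9048] F [-0.3832 -0.2407 -0.4776]
side 202 (215.7739715576172, 162.13014221191406) 8.067419052124023 mill mm [ 54.0458 -37.0367]
top 259 (263.23529052734375, 141.3235321044922) 9.260132789611816 mill mm [ 52.6059 -42.3392]
```

View pics/end.png

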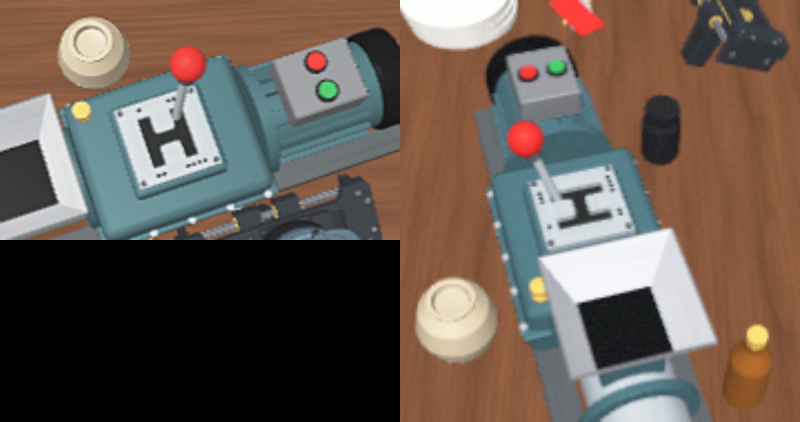

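The final views show the stick at the forward end of the third slot, by the three dots. The knob is at (263,141) in the top view. The pot, jar and bottle stand where they were and the arm is clear. One last triangulation before handing in.

Run:
```python
from h import *
from s import G,T
a=ctrl.get_image("top");b=ctrl.get_image("side")
K=tri([ray(a,red(a,(263,141),20)[0]),ray(b,red(b,(216,162),14)[0])]);d=T@(K[:2]-G);print(K,d,"F",np.arcsin(d[0]/.195))
if d[0]>.049: print(ctrl.finish_job())
```

```text
t 17.55 tcp [ 0.4693 -0.0973  0.3145] mill [-139.6889  -45.4713] toolx deg from -f -180.2162324117828 z [ 0.4109  0.1073 -0.9053] F [0.6422 0.0034 0.0986]
[ 0.6549 -0.0436  0.2601] [ 0.0535 -0.0428] F 0.2780444896626222
the job is handed in; nothing more can be done
None
```

The mill is in third and the job is handed in at 17.6 s: the lever measures F ≈ 0.278 rad (stop at 0.28) in the right leg. It was pushed only with shut fingers and released, the arm is clear, and the bottle, jar and pot look unmoved.

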